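# Show the helper which seasoning goes into which bowl

## Robot

A 6-joint arm with a two-finger parallel gripper is mounted at the origin on a cart in front of the work surface, level with it; the furniture and walls round the work are solid. World frame = base frame: x ahead of the robot, y to its left, z up, the work surface at z = 0. Lengths are in m, angles in rad, forces in N, time in s.
With the tool pointing down it reaches from about 0.35 to 0.975 m from the base axis. Payload 4.9 kg.
Tool frame: the origin (TCP) lies between the finger pads, 19 mm behind the fingertips; this is the grasp point; z points along the fingers, y is the direction in which the jaws open and shut (so a half turn about z gives the same grasp; the last joint's range is limited). The gripper opens to 85 mm and grips with 20 to 120 N. Pads are 22 mm wide; open, the fingers measure 114 mm over their backs; the gripper's body (76 mm by 85 mm) begins 54 mm behind the grasp point. The pads swing forward as they close: fully open they stand 13 mm farther back than shut.
Start: joints at [-1.354, 0.053, 1.613, -0, 1.476, -0.119], TCP at [0.206, -0.59, 0.25] pointing down, gripper open.
Joint ranges: [-3.01, 3.01], [-1.01, 2.22], [0.06, 2.58], [-1.02, 4.17], [0.09, 2.62], [-3.14, 3.14]. Speed limits (rad/s): [2.57, 2.57, 3.14, 3.14, 3.14, 3.14].

## Interface

Orientations are given as a rotation vector (axis times angle).
In Python, from station import ctrl gives the robot as it stands.
- The arm moves only by the tool send_rows, never from a script. Its argument "series" is a list of rows, each an object of numbers: "tx", "ty", "tz": the shift along the tool's x, y, z in cm; "wx", "wy", "wz": the turn, a rotation vector about the tool's x, y, z in rad; "jaw": the closure, from 0 (fully open) to 1 (shut). In form: [{"tx": .., "ty": .., "tz": .., "wx": .., "wy": .., "wz": .., "jaw": ..}, ...]. A call has 1 to 5 rows; each row shifts and turns the pose as measured when the row begins, along the tool's axes as they then stand; what a row does not reach is not made up. A row lasts 1/8 s, in which the tool goes at most 62.5 mm and 10.7 degrees, less where a joint would pass 70% of its speed; a pose out of reach is approached as far as the arm can. A call is refused whole if a number of a shift passes 6.25 or a number of a turn 0.188, either way. A call with a gripper value outside its range is refused whole. The fingers move at their own pace and stop on an object; "squeeze" is the grip in N (left out, the last holds). Time passes only in rows, so rows that do not move let the fingers close. It gives the time, the measured TCP pose, the force and the opening at its end, in the units of the state.
- ctrl.get_obs(): the state, without advancing time (a new reading comes with each control period).
- ctrl.get_image(name): name is "scene" or "top" or "wrist"; returns the picture (420x560x3 uint8, red, green, blue); there is no depth.
- ctrl.camera_info(name): a dict with "mtx" (3x3 intrinsics, pixels), "R" (3x3) and "t" (3): a world point X has camera coordinates R X + t. Camera axes: x right, y down, z forward; pixel columns grow to the right and rows downward; lengths in m; the calibration is good to about 2 mm. The wrist camera is an equidistant fisheye: a pixel r from the principal point sees the ray r / f radians off the axis. A picture is of the moment at which its call begins: read the wrist's pose just before it. camera_info takes no time and is no camera call; for the wrist camera it gives the pose at the moment of the call.
- ctrl.finish_job(): hands the job in, once; it reports no verdict.
The state is a dict: "t": time; "q": joint angles; "dq": joint speeds; "effort": joint torques, N m; "tool_pos": TCP position; "tool_rot": TCP orientation; "contact_force": force on the tool from outside, world axes, zero at the start; "wrist_torque": the same for the moment, N m; "opening": finger opening in m.
Only numpy, scipy, OpenCV 4.12 (cv2) and the standard library are available. Lean on these libraries where they do the work, as an engineer would, in place of code of your own. Each camera call takes 0.05 s, during which the arm holds its last target.

## Task

Show a kitchen helper which seasoning goes into which bowl. Push the spice carousel gently round by the wire loop handle, without gripping it, until the jar with the dark brown lid stands right at the front, on your side; then point down at that jar's lid, holding your fingertips just above its middle for two seconds, and after that point down in the same way at the middle of the green bowl for two seconds. Do not touch the jars, the bowl or any of the loose things round them, and leave everything standing as it is, with the brown-lidded jar at the front.

Things in the scene. Friction and masses are not known exactly. Their poses are not given: they have to be found in the camera images.
- carousel: the turning part of the spice carousel (plate, rail, loop handle); origin on its upright axis at worktop height, z up; its -x axis points to the brown-lidded jar, its +y axis to handle_a. It turns both ways, a full turn and more, against light friction (about 0.06 N m, some 2 N at the side of the handle) and stays where it is left.
- carousel_foot: fixed steel foot, 170 mm across, of the spice carousel: a round wooden plate, 270 mm across, its top at 26 mm, a wire rail round its edge up to 48 mm, that turns about an upright axis. Origin on that axis at worktop height, z up, -x to the front (robot side). Five things stand loose on the plate, 90 mm from the axis, 72 degrees apart, none higher than 132 mm above the worktop.
- carousel_front (a point): the front place of the carousel: the point 90 mm from the axis in world -x, on the height of the plate's top; fixed to the foot, it does not turn
- handle_a (a point): one upright side of the carousel's wire loop handle, 45 mm from the axis, at height 185 mm. The loop is flat and upright, of 8 mm wire, 98 mm wide over all, open inside, lower bar at 134 to 142 mm, top at 207 mm, on a 12 mm post; it turns with the plate. Its plane is square to the line from axis to brown-lidded jar: with that jar at the front, handle_a is at +y of the axis.
- handle_b (a point): the other upright side of the loop handle, across the axis from handle_a, 45 mm from the axis, 185 mm above the worktop
- brown_jar: clear spice jar with a dark brown lid, 44 mm across and 96 mm high, standing loose on the carousel; origin at the centre of its underside, z up
- brown_lid (a point): centre of the top of the dark brown lid, 96 mm above the jar's underside (122 mm above the worktop)
- green_bowl: small green bowl, white inside, open upward, 115 mm across and 59 mm high, standing loose on the worktop to the left or right of the carousel; origin at the centre of its underside, z up
- bowl_mouth (a point): centre of the green bowl's mouth, at rim height, 59 mm above the worktop
- green_jar: spice jar with a green lid, 46 mm across, 106 mm high, loose on the carousel; origin under its centre
- squat_jar: spice jar with a yellow lid and green herbs, 42 mm across, 96 mm high, loose on the carousel; origin under its centre
- yellow_jar: spice jar with a yellow lid, 42 mm across, 106 mm high, loose on the carousel; origin under its centre
- tasting_glass: small clear glass, 47 mm across, 62 mm high, loose on the carousel; origin under its centre
- tumbler: clear tumbler, 80 mm across, 90 mm high, loose on the worktop on the other side of the carousel from the green bowl; origin under its centre
- sauce_bottle: sauce bottle with a yellow cap, 63 mm across, 232 mm high, standing loose behind the carousel; origin under its centre
- small_bottle: slim red sauce bottle with a yellow cap, 47 mm across, 188 mm high, loose behind the carousel; origin under its centre
- food_tin: closed food tin, 75 mm across, 58 mm high, loose behind the carousel; origin under its centre
- tongs: steel tongs, 336 mm long, 38 mm high, lying loose near the front edge; origin under their centre
- spoon: steel spoon, 201 mm long, lying loose near the front edge; origin under its centre
Mind the look-alikes: they are no part of the job. What is shaped like the tumbler but orange is not meant.

How it is judged:
On the way, in this order (a step that is already met when the one before it is completed fails the run):
1. the brown-lidded jar has been turned to the front of the carousel (its lid within 30 mm of the front place) and the carousel is still (horizontal distance between brown_lid and carousel_front below 0.03 m and angular speed of carousel below 0.06 rad/s), for 0.3 s.
2. the tool points down (within 45 degrees) over the brown lid: tool point within 25 mm sideways of its centre, 15 to 75 mm above it, for about two seconds (all of step 1 and horizontal distance between the grasp point and brown_lid below 0.025 m and z of the grasp point in the frame of brown_lid between 0.015 and 0.075 m and angle between the grasp point's own z axis and vertical above 2.3 rad), for 1.7 s.
3. the tool points down (within 45 degrees) over the green bowl: tool point within 35 mm sideways of its centre, up to 90 mm above its rim, for about two seconds (horizontal distance between the grasp point and bowl_mouth below 0.035 m and z of the grasp point in the frame of bowl_mouth between 0 and 0.09 m and angle between the grasp point's own z axis and vertical above 2.3 rad), for 1.7 s.
At the end, for the whole second after the job is handed in: The brown-lidded jar stands upright on the plate within 30 mm of the front place, the carousel is still, the other four things stand upright on it, and the bowl is within 10 mm of where it was (all of step 1 and angle between each of brown_jar, green_jar, squat_jar, yellow_jar, tasting_glass, green_bowl, tumbler's own z axis and vertical below 0.1 rad and height (world z) of brown_jar between 0.018 and 0.035 m and height (world z) of green_jar between 0.018 and 0.035 m and height (world z) of squat_jar between 0.018 and 0.035 m and height (world z) of yellow_jar between 0.018 and 0.035 m and height (world z) of tasting_glass between 0.018 and 0.035 m and linear speed of each of brown_jar, green_jar, squat_jar, yellow_jar, tasting_glass, green_bowl below 0.02 m/s and distance of green_bowl from where it was at the start of the episode below 0.01 m); the robot touches nothing.
It fails at once if something standing on the carousel was touched (contact force between any of the fingers, the arm and brown_jar above 0.3 N or contact force between any of the fingers, the arm and green_jar above 0.3 N or contact force between any of the fingers, the arm and squat_jar above 0.3 N or contact force between any of the fingers, the arm and yellow_jar above 0.3 N or contact force between any of the fingers, the arm and tasting_glass above 0.3 N).
It fails at once if the bowl or another loose thing on the worktop was touched (contact force between any of the fingers, the arm and green_bowl above 0.3 N or contact force between any of the fingers, the arm and tumbler above 0.3 N or contact force between any of the fingers, the arm and sauce_bottle above 0.3 N or contact force between any of the fingers, the arm and small_bottle above 0.3 N or contact force between any of the fingers, the arm and food_tin above 0.3 N or contact force between any of the fingers, the arm and tongs above 0.3 N or contact force between any of the fingers, the arm and spoon above 0.3 N).
It fails at once if a thing was lifted off the carousel or the worktop (height (world z) of any of brown_jar, green_jar, squat_jar, yellow_jar, tasting_glass above 0.045 m or height (world z) of any of green_bowl, tumbler, sauce_bottle, small_bottle, food_tin, tongs, spoon above 0.02 m).
It fails at once if something was tipped or shifted (angle between any of brown_jar, green_jar, squat_jar, yellow_jar, tasting_glass's own z axis and vertical above 0.25 rad or distance of any of green_bowl, tumbler, sauce_bottle, small_bottle, food_tin, tongs, spoon from where it was at the start of the episode above 0.02 m).
It fails at once if the carousel was gripped or shoved hard: more than 25 N between fingers and carousel (contact force between the fingers and carousel above 25 N).
It also fails if it takes over 72 s, if anything falls off the work surface, if the arm or the gripper's body presses on something with over 40 N, if the wrist force passes 120 N, or if a joint passes its speed limit or range.

## Working session

There is one attempt and no reset: what is moved stays moved. The work goes in short steps, Python scripts to look and compute and a tool call to move; the robot and the scene stay as the last step left them, time stands still between calls to the robot, and variables do not carry over. Pictures are saved under pics/ and viewed, and the job is handed in when it is done.

Besides the shell and the picture viewer there is one more tool, called after ">>>" by a JSON object that holds its "api" and its "payload". send_rows: Moves the arm, as the interface text tells. Its arguments: {"type":"object","properties":{"series":{"type":"array"},"squeeze":{"type":"number"}},"required":["series"]}

```bash
mkdir -p pics; ls; cat > h.py <<'E'
import numpy as np, cv2
from station import ctrl
def snap(n,f):
    im=ctrl.get_image(n); cv2.imwrite('pics/'+f,cv2.cvtColor(np.asarray(im),cv2.COLOR_RGB2BGR)); return im
E
python3 - <<'E'
from h import *
o=ctrl.get_obs(); print(o)
for n in ('scene','top','wrist'):
    c=ctrl.camera_info(n); print(n,c)
np.save('a.npy',snap('scene','scene0.png')); np.save('b.npy',snap('top','top0.png'))
E
```

```text
pics
{'t': 0.0, 'q': array([-1.35398522e+00,  5.33580479e-02,  1.61429946e+00,  4.38310428e-06,
        1.47598350e+00, -1.19001841e-01]), 'dq': array([-0.00097553,  0.00028584,  0.00010884, -0.00130498,  0.00046086,
        0.00036156]), 'effort': array([ 2.13524768e-04, -3.93682516e+01, -3.70176458e+01,  5.15123781e-05,
        7.19954580e-03,  1.02921396e-05]), 'tool_pos': array([ 0.20583466, -0.58951599,  0.24875897]), 'tool_rot': array([-3.09539456e+00, -5.24676068e-01,  1.50346966e-04]), 'contact_force': array([-0.43253647,  0.49535675,  0.47339201]), 'wrist_torque': array([ 0.00752159,  0.05244073, -0.03344147]), 'opening': 0.08525551147480295}
scene {'mtx': array([[520.53085023,   0.        , 286.35483571],
       [  0.        , 520.53085023, 211.57799598],
       [  0.        ,   0.        ,   1.        ]]), 'R': array([[-0.87949007, -0.47577669, -0.01156508],
       [-0.3133797 ,  0.59724011, -0.73830713],
       [ 0.35817645, -0.64570953, -0.6743655 ]]), 't': array([0.48659725, 0.25584297, 1.36711756])}
top {'mtx': array([[501.67320565,   0.        , 280.53767441],
       [  0.        , 501.67320565, 220.46428675],
       [  0.        ,   0.        ,   1.        ]]), 'R': array([[-0.00473072, -0.99965642, -0.02578111],
       [-0.99720201,  0.00663939, -0.07445847],
       [ 0.07460405,  0.02535673, -0.9968908 ]]), 't': array([0.03115392, 0.54950699, 1.47096186])}
wrist {'mtx': array([[325.1922621 ,   0.        , 278.5847774 ],
       [  0.        , 325.1922621 , 210.10373097],
       [  0.        ,   0.        ,   1.        ]]), 'R': array([[ 0.32881508, -0.9443935 , -0.0012479 ],
       [-0.91047584, -0.31735616,  0.26517694],
       [-0.2508274 , -0.08605799, -0.96419896]]), 't': array([-0.62382392, -0.03477003,  0.37763052])}
```

View pics/scene0.png

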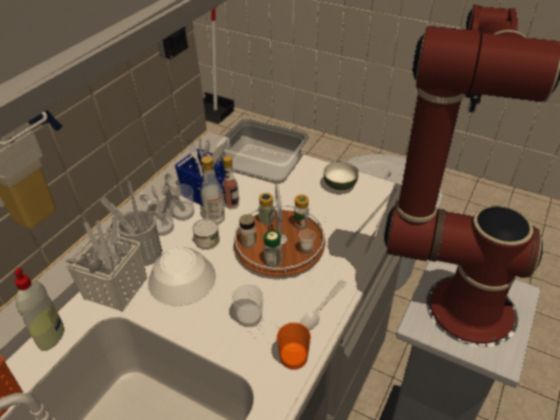

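View pics/top0.png

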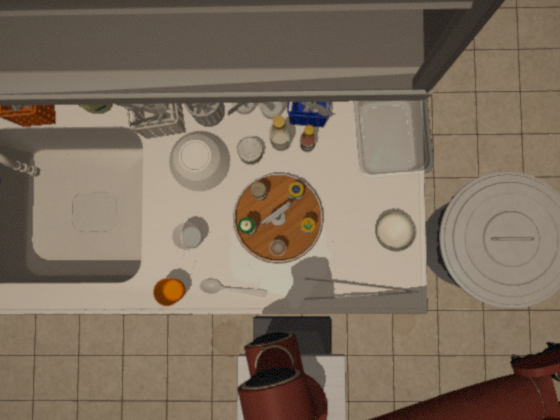

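The top view shows the carousel at about (279,217) px, the green bowl at (395,230), the tumbler at (188,235), and the tongs and spoon in front. I'll zoom in on the carousel.

```bash
python3 - <<'E'
import numpy as np, cv2
b=np.load('b.npy')[160:275,220:340,::-1]; cv2.imwrite('pics/ztop.png',cv2.resize(b,None,fx=5,fy=5,interpolation=cv2.INTER_CUBIC))
a=np.load('a.npy')[165:285,215:345,::-1]; cv2.imwrite('pics/zsc.png',cv2.resize(a,None,fx=5,fy=5,interpolation=cv2.INTER_CUBIC))
E
```

```text
(no output)
```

View pics/ztop.png

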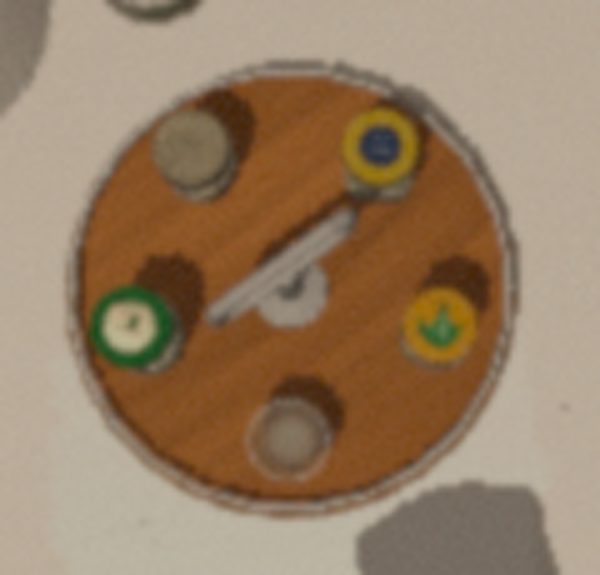

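View pics/zsc.png

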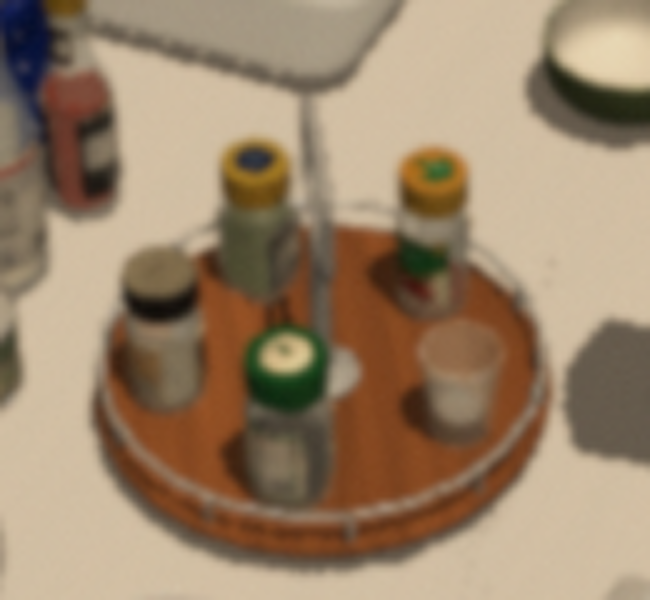

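The brown jar is at the back left: a grey-tan lid top with a dark side at (258.6,189.6) px in the top view. The handle lies square to it, as it should. Next I measure lids, axis, handle and bowl.

```bash
cat >> h.py <<'E'
def ray(n,u,v,z,c=None):
    c=c or ctrl.camera_info(n); R,t,K=c['R'],c['t'],c['mtx']
    d=R.T@np.linalg.inv(K)@np.array([u,v,1.]); o=-R.T@t
    return o+d*(z-o[2])/d[2]
def proj(n,X):
    c=ctrl.camera_info(n); p=c['mtx']@(c['R']@np.asarray(X,float)+c['t']); return p[:2]/p[2]
E
python3 - <<'E'
from h import *
crop=lambda x,y:(220+(x+.5)/5-.5,160+(y+.5)/5-.5)
cropS=lambda x,y:(215+(x+.5)/5-.5,165+(y+.5)/5-.5)
P={'brown':((193,146),.122),'green':((133,326),.132),'yellow':((381,147),.132),'squat':((439,324),.122),'glass':((289,436),.088)}
S={'brown':((161,270),.122),'green':((287,356),.132),'yellow':((254,161),.132),'squat':((434,172),.122),'glass':((461,347),.088)}
pts={}
for k in P:
    a=ray('top',*crop(*P[k][0]),P[k][1]); b=ray('scene',*cropS(*S[k][0]),S[k][1]); pts[k]=(a+b)/2
    print(k,a.round(4),b.round(4))
A=np.array([p[:2] for p in pts.values()])
from scipy.optimize import least_squares
c=least_squares(lambda c:np.hypot(*(A-c).T)-.09,A.mean(0)); print('axis',c.x,c.fun.round(4))
for k,p in pts.items():
    print(k,np.degrees(np.arctan2(p[1]-c.x[1],p[0]-c.x[0])).round(1))
for e in ((217,318),(349,217)): print('handle',ray('top',*crop(*e),.2).round(4))
# rail ellipse via plate mask
b=np.load('b.npy'); hsv=cv2.cvtColor(b,cv2.COLOR_RGB2HSV)
m=((hsv[...,0]<16)&(hsv[...,1]>120)).astype(np.uint8); m[:165]=0;m[265:]=0;m[:,:225]=0;m[:,332:]=0
cs,_=cv2.findContours(m,cv2.RETR_EXTERNAL,cv2.CHAIN_APPROX_NONE); h=cv2.convexHull(max(cs,key=cv2.contourArea)); e=cv2.fitEllipse(h); print('plate',e,ray('top',*e[0],.026))
# bowl
for n,f,roi in (('top',b,(200,260,365,425)),('scene',np.load('a.npy'),(150,200,310,370))):
    y0,y1,x0,x1=roi; z=cv2.resize(f[y0:y1,x0:x1,::-1],None,fx=6,fy=6,interpolation=cv2.INTER_CUBIC); cv2.imwrite('pics/bowl_%s.png'%n,z)
E
```

```text
brown [0.631  0.0873 0.122 ] [0.6307 0.0863 0.122 ]
green [0.53   0.1199 0.132 ] [0.5297 0.121  0.132 ]
yellow [ 0.6282 -0.0174  0.132 ] [ 0.6253 -0.0088  0.132 ]
squat [ 0.5307 -0.0488  0.122 ] [ 0.5337 -0.0588  0.122 ]
glass [0.47   0.0356 0.088 ] [0.4698 0.0319 0.088 ]
axis [0.55632066 0.03528437] [ 0.0006 -0.0008 -0.0046  0.0023 -0.0036]
brown 34.6
green 107.3
yellow -34.5
squat -105.1
glass -179.0
handle [0.5294 0.0694 0.2   ]
handle [0.582 0.    0.2  ]
plate ((277.52996826171875, 217.36717224121094), (84.68456268310547, 85.26049041748047), 58.558441162109375) [0.55856216 0.0367728  0.026     ]
```

```bash
python3 - <<'E'
import cv2,numpy as np
a=cv2.imread('pics/bowl_top.png');b=cv2.imread('pics/bowl_scene.png')
c=np.zeros((360,720,3),np.uint8);c[:a.shape[0],:a.shape[1]]=a;c[:b.shape[0],360:360+b.shape[1]]=b
cv2.imwrite('pics/bowls.png',c)
E
```

```text
(no output)
```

View pics/bowls.png

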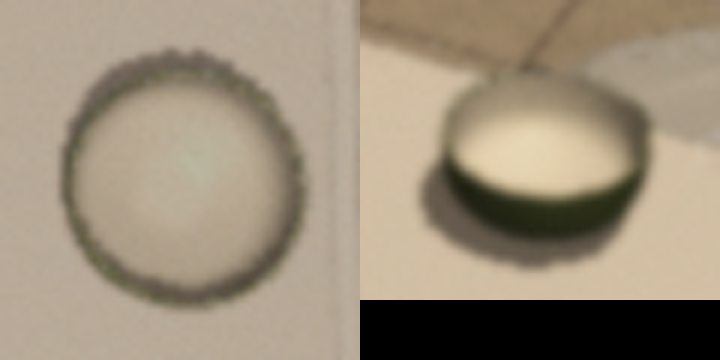

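```bash
python3 - <<'E'
from h import *
print(ray('top',395.6-.4,229.6-.4,.059), ray('scene',340.7,172.2,.059))
e=[ray('top',365+x/6,200+178/6,.059)[1] for x in (62,305)]; print('dia',e[0]-e[1])
for n,u,v,z in (('sauce',280,118,.232),('small',309,130,.188)): print(n,ray('top',u,v,z).round(3))
E
```

```text
[ 0.51942596 -0.30279026  0.059     ] [ 0.51340902 -0.30218196  0.059     ]
dia 0.11585113118078061
sauce [0.8   0.023 0.232]
small [ 0.779 -0.053  0.188]
```

>>> {"api": "send_rows", "payload": {"series": [{"tz": -1.0,"wz": 0.168,"jaw": 1},{"tz": -1.0,"wz": 0.168,"jaw": 1},{"jaw": 1}], "squeeze": 20}}

```text
invalid input at $.series[0]: expected keys tx, ty, tz, wx, wy, wz, jaw
```

Bowl mouth comes out at about (0.517, -0.302), with a diameter of 116 mm, which matches. Every row needs all the keys.

>>> {"api": "send_rows", "payload": {"series": [{"tx": 0,"ty": 0,"tz": -1.0,"wx": 0,"wy": 0,"wz": 0.168,"jaw": 1},{"tx": 0,"ty": 0,"tz": -1.0,"wx": 0,"wy": 0,"wz": 0.168,"jaw": 1},{"tx": 0,"ty": 0,"tz": 0,"wx": 0,"wy": 0,"wz": 0,"jaw": 1}], "squeeze": 20}}

```text
t: 0.48
tool_pos: [0.2056, -0.5886, 0.2668]
tool_rot: [-3.136, 0.014, 0.002]
contact_force: [-0.3, 0.0, 0.1]
opening: 0.0321
```

>>> {"api": "send_rows", "payload": {"series": [{"tx": 2.5,"ty": -4.8,"tz": 0,"wx": 0,"wy": 0,"wz": 0,"jaw": 1},{"tx": 2.5,"ty": -4.8,"tz": 0,"wx": 0,"wy": 0,"wz": 0,"jaw": 1},{"tx": 2.5,"ty": -4.8,"tz": 0,"wx": 0,"wy": 0,"wz": 0,"jaw": 1},{"tx": 2.5,"ty": -4.8,"tz": 0,"wx": 0,"wy": 0,"wz": 0,"jaw": 1},{"tx": 2.5,"ty": -4.8,"tz": 0,"wx": 0,"wy": 0,"wz": 0,"jaw": 1}]}}

```text
t: 1.1
tool_pos: [0.3324, -0.3436, 0.2633]
tool_rot: [-3.13, -0.0, 0.005]
contact_force: [1.4, -0.2, 0.0]
opening: -0.0002
```

>>> {"api": "send_rows", "payload": {"series": [{"tx": 2.5,"ty": -4.8,"tz": -0.2,"wx": 0,"wy": 0,"wz": 0,"jaw": 1},{"tx": 2.5,"ty": -4.8,"tz": -0.2,"wx": 0,"wy": 0,"wz": 0,"jaw": 1},{"tx": 2.5,"ty": -4.8,"tz": -0.2,"wx": 0,"wy": 0,"wz": 0,"jaw": 1},{"tx": 2.5,"ty": -4.8,"tz": -0.2,"wx": 0,"wy": 0,"wz": 0,"jaw": 1},{"tx": 2.5,"ty": -4.8,"tz": -0.2,"wx": 0,"wy": 0,"wz": 0,"jaw": 1}]}}

```text
t: 1.72
tool_pos: [0.4572, -0.0936, 0.2724]
tool_rot: [-3.128, -0.023, 0.007]
contact_force: [1.3, -0.9, 0.2]
opening: 0.0
```

>>> {"api": "send_rows", "payload": {"series": [{"tx": 2.5,"ty": -4.6,"tz": 0,"wx": 0,"wy": 0,"wz": 0.01,"jaw": 1},{"tx": 2.5,"ty": -4.6,"tz": 0,"wx": 0,"wy": 0,"wz": 0,"jaw": 1},{"tx": 2.5,"ty": -4.6,"tz": 0,"wx": 0,"wy": 0,"wz": 0,"jaw": 1},{"tx": 2.4,"ty": -4.4,"tz": 0,"wx": 0,"wy": 0,"wz": 0,"jaw": 1},{"tx": 0,"ty": 0,"tz": 0,"wx": 0,"wy": 0,"wz": 0,"jaw": 1}]}}

```text
t: 2.35
tool_pos: [0.5554, 0.0996, 0.2705]
tool_rot: [-3.128, -0.04, 0.013]
contact_force: [0.4, -0.4, -1.0]
opening: -0.0001
```

```bash
python3 - <<'E'
from h import *
print(ctrl.get_obs()['tool_pos'])
im=snap('top','top1.png'); cv2.imwrite('pics/z1.png',cv2.resize(im[150:290,210:350,::-1],None,fx=4,fy=4,interpolation=cv2.INTER_CUBIC))
snap('wrist','w1.png')
E
```

```text
[0.55540248 0.09961102 0.27051284]
```

View pics/w1.png

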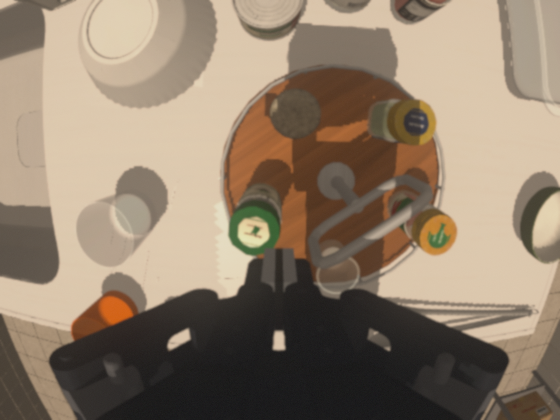

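View pics/z1.png

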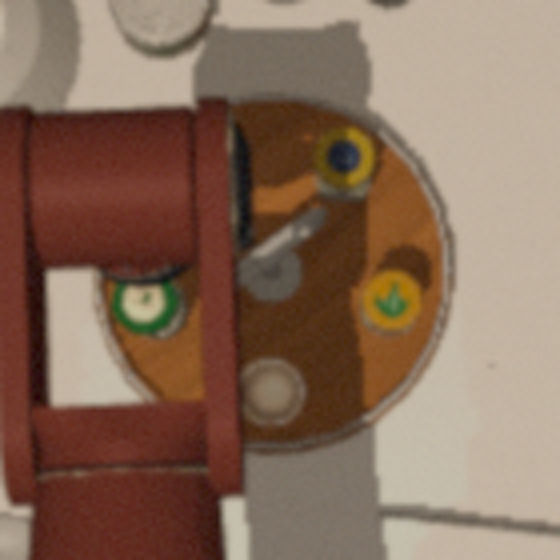

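The wrist view shows the loop with its near end at (315,255), and the fingertips at (280,280) to its left, clear of it. I now go down beside the loop; the fingertips stay above the jars.

>>> {"api": "send_rows", "payload": {"series": [{"tx": 0.5,"ty": 0.6,"tz": 3,"wx": 0,"wy": 0,"wz": 0.02,"jaw": 1},{"tx": 0,"ty": 0,"tz": 3,"wx": 0,"wy": 0,"wz": 0,"jaw": 1},{"tx": 0,"ty": 0,"tz": 1.9,"wx": 0,"wy": 0,"wz": 0,"jaw": 1},{"tx": 0,"ty": 0,"tz": 0,"wx": 0,"wy": 0,"wz": 0,"jaw": 1}]}}

```text
t: 2.95
tool_pos: [0.5583, 0.0878, 0.1898]
tool_rot: [-3.13, 0.001, 0.012]
contact_force: [0.1, -0.4, 0.7]
opening: -0.0001
```

```bash
python3 - <<'E'
from h import *
print(ctrl.get_obs()['tool_pos'])
snap('wrist','w2.png')
im=snap('scene','s2.png'); cv2.imwrite('pics/zs2.png',cv2.resize(im[120:280,200:360,::-1],None,fx=3.7,fy=3.7,interpolation=cv2.INTER_CUBIC))
E
```

```text
[0.5582503  0.08775271 0.18982466]
```

View pics/w2.png

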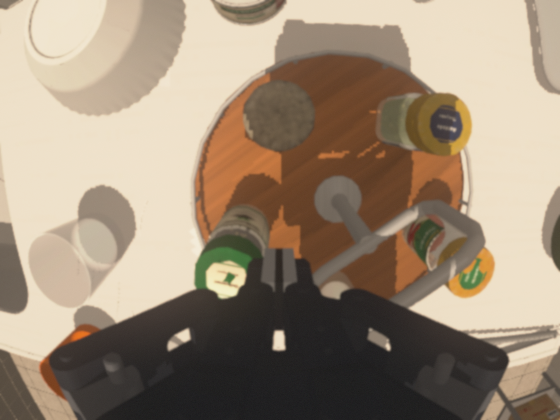

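View pics/zs2.png

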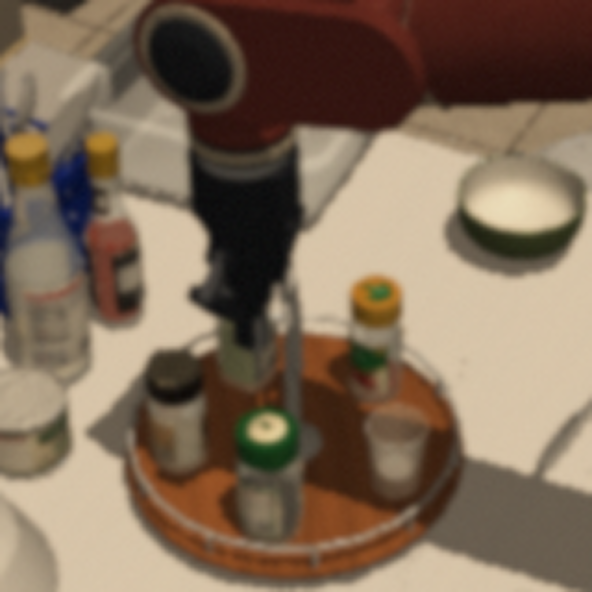

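```bash
cat >> h.py <<'E'
AX=np.array([.5575,.036])
def plan(step,r,n,end=9e9):
    p=ctrl.get_obs()['tool_pos'][:2]; q=p-AX; th=np.arctan2(q[1],q[0])%(2*np.pi); print('pos',p.round(4),'th',np.degrees(th).round(1),'r',np.hypot(*q).round(4))
    for i in range(n):
        t=min(th+step,end); w=AX+r*np.array([np.cos(t),np.sin(t)]); d=(w-p)*100; print('tx %.2f ty %.2f'%(d[0],-d[1])); p=w; th=t
E
python3 - <<'E'
from h import *
c=ctrl.camera_info('wrist'); print('cam',-c['R'].T@c['t'])
plan(.1,.048,5)
for z in (.19,.21,.23,.25): print(z,ray('scene',255.4,201,z))
E
```

```text
cam [0.62612385 0.08672257 0.31584601]
pos [0.5597 0.0881] th 87.6 r 0.0522
tx -0.50 ty 0.42
tx -0.48 ty 0.05
tx -0.47 ty 0.10
tx -0.46 ty 0.15
tx -0.44 ty 0.19
0.19 [0.60477718 0.07597796 0.19      ]
0.21 [0.59212005 0.09509373 0.21      ]
0.23 [0.57946293 0.11420949 0.23      ]
0.25 [0.5668058  0.13332525 0.25      ]
```

>>> {"api": "send_rows", "payload": {"series": [{"tx": -0.5,"ty": 0.4,"tz": 0,"wx": 0,"wy": 0,"wz": 0,"jaw": 1},{"tx": -0.5,"ty": 0.05,"tz": 0,"wx": 0,"wy": 0,"wz": 0,"jaw": 1},{"tx": -0.5,"ty": 0.1,"tz": 0,"wx": 0,"wy": 0,"wz": 0,"jaw": 1},{"tx": -0.45,"ty": 0.15,"tz": 0,"wx": 0,"wy": 0,"wz": 0,"jaw": 1},{"tx": -0.45,"ty": 0.2,"tz": 0,"wx": 0,"wy": 0,"wz": 0,"jaw": 1}]}}

```text
t: 3.68
tool_pos: [0.5375, 0.0788, 0.1969]
tool_rot: [-3.129, -0.001, -0.013]
contact_force: [3.3, 0.4, -0.4]
opening: -0.0002
```

```bash
python3 - <<'E'
from h import *
plan(.1,.048,5); print(ctrl.get_obs()['contact_force'])
E
```

```text
pos [0.5375 0.0788] th 115.0 r 0.0473
tx -0.45 ty 0.16
tx -0.40 ty 0.27
tx -0.37 ty 0.30
tx -0.34 ty 0.34
tx -0.30 ty 0.37
[ 3.28308995  0.3997017  -0.43939951]
```

Contact is made at 3.3 N. The tool has drifted up 7 mm, so I correct that while carrying on.

>>> {"api": "send_rows", "payload": {"series": [{"tx": -0.45,"ty": 0.2,"tz": 0.4,"wx": 0,"wy": 0,"wz": 0,"jaw": 1},{"tx": -0.4,"ty": 0.25,"tz": 0.4,"wx": 0,"wy": 0,"wz": 0,"jaw": 1},{"tx": -0.4,"ty": 0.3,"tz": 0.2,"wx": 0,"wy": 0,"wz": 0,"jaw": 1},{"tx": -0.35,"ty": 0.35,"tz": 0.2,"wx": 0,"wy": 0,"wz": 0,"jaw": 1},{"tx": -0.3,"ty": 0.4,"tz": 0.2,"wx": 0,"wy": 0,"wz": 0,"jaw": 1}]}}

```text
t: 4.3
tool_pos: [0.5192, 0.064, 0.1843]
tool_rot: [-3.127, -0.002, -0.022]
contact_force: [5.2, 3.3, 6.9]
opening: 0.0
```

```bash
python3 - <<'E'
from h import *
plan(.1,.048,5)
im=snap('wrist','w3.png'); cv2.imwrite
E
```

```text
pos [0.5192 0.064 ] th 143.8 r 0.0475
tx -0.30 ty 0.37
tx -0.22 ty 0.43
tx -0.18 ty 0.45
tx -0.13 ty 0.46
tx -0.09 ty 0.47
```

View pics/w3.png

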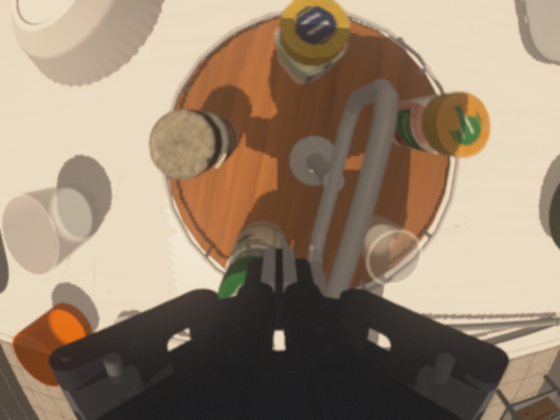

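The carousel is turning: the loop is now almost along x and the brown lid has moved to the left side at (185,143). I carry on round.

>>> {"api": "send_rows", "payload": {"series": [{"tx": -0.3,"ty": 0.4,"tz": 0,"wx": 0,"wy": 0,"wz": 0,"jaw": 1},{"tx": -0.2,"ty": 0.45,"tz": 0,"wx": 0,"wy": 0,"wz": 0,"jaw": 1},{"tx": -0.2,"ty": 0.45,"tz": 0,"wx": 0,"wy": 0,"wz": 0,"jaw": 1},{"tx": -0.15,"ty": 0.45,"tz": 0,"wx": 0,"wy": 0,"wz": 0,"jaw": 1},{"tx": -0.1,"ty": 0.45,"tz": 0,"wx": 0,"wy": 0,"wz": 0,"jaw": 1}]}}

```text
t: 4.97
tool_pos: [0.5074, 0.0402, 0.1826]
tool_rot: [-3.127, -0.002, -0.016]
contact_force: [0.7, 1.8, -0.6]
opening: 0.0
```

```bash
python3 - <<'E'
from h import *
plan(.1,.048,5)
E
```

```text
pos [0.5074 0.0402] th 175.2 r 0.0503
tx 0.21 ty 0.50
tx 0.03 ty 0.48
tx 0.08 ty 0.47
tx 0.13 ty 0.46
tx 0.17 ty 0.45
```

>>> {"api": "send_rows", "payload": {"series": [{"tx": 0.1,"ty": 0.5,"tz": -0.1,"wx": 0,"wy": 0,"wz": 0,"jaw": 1},{"tx": 0.1,"ty": 0.5,"tz": -0.1,"wx": 0,"wy": 0,"wz": 0,"jaw": 1},{"tx": 0.1,"ty": 0.5,"tz": -0.1,"wx": 0,"wy": 0,"wz": 0,"jaw": 1},{"tx": 0.15,"ty": 0.45,"tz": 0,"wx": 0,"wy": 0,"wz": 0,"jaw": 1},{"tx": 0.2,"ty": 0.45,"tz": 0,"wx": 0,"wy": 0,"wz": 0,"jaw": 1}]}}

```text
t: 5.6
tool_pos: [0.5123, 0.0144, 0.1834]
tool_rot: [-3.127, -0.002, -0.006]
contact_force: [0.7, 2.0, -0.3]
opening: 0.0001
```

```bash
python3 - <<'E'
from h import *
plan(.1,.048,5)
snap('wrist','w4.png')
E
```

```text
pos [0.5123 0.0144] th 205.6 r 0.0501
tx 0.42 ty 0.33
tx 0.27 ty 0.40
tx 0.31 ty 0.37
tx 0.34 ty 0.34
tx 0.37 ty 0.30
```

View pics/w4.png

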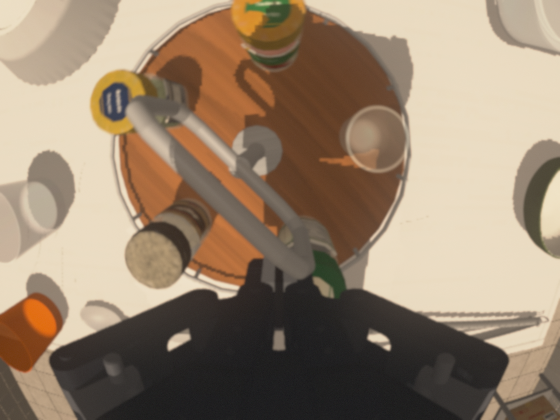

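The loop now lies diagonally (handle_b near 225°), and the brown lid at (158,258) is at the front left. About 45° remains.

>>> {"api": "send_rows", "payload": {"series": [{"tx": 0.35,"ty": 0.35,"tz": -0.1,"wx": 0,"wy": 0,"wz": 0,"jaw": 1},{"tx": 0.3,"ty": 0.4,"tz": -0.1,"wx": 0,"wy": 0,"wz": 0,"jaw": 1},{"tx": 0.3,"ty": 0.35,"tz": 0,"wx": 0,"wy": 0,"wz": 0,"jaw": 1},{"tx": 0.35,"ty": 0.35,"tz": 0,"wx": 0,"wy": 0,"wz": 0,"jaw": 1},{"tx": 0.25,"ty": 0.2,"tz": 0,"wx": 0,"wy": 0,"wz": 0,"jaw": 1}]}}

```text
t: 6.28
tool_pos: [0.5282, -0.0043, 0.1846]
tool_rot: [-3.129, -0.001, -0.002]
contact_force: [-1.4, 0.9, -0.1]
opening: 0.0004
```

```bash
python3 - <<'E'
from h import *
plan(.06,.048,5)
snap('wrist','w5.png')
im=snap('top','t5.png'); cv2.imwrite('pics/z5.png',cv2.resize(im[150:290,210:350,::-1],None,fx=4,fy=4,interpolation=cv2.INTER_CUBIC))
E
```

```text
pos [ 0.5282 -0.0043] th 234.0 r 0.0498
tx 0.35 ty 0.01
tx 0.25 ty 0.15
tx 0.26 ty 0.13
tx 0.26 ty 0.12
tx 0.27 ty 0.10
```

View pics/w5.png

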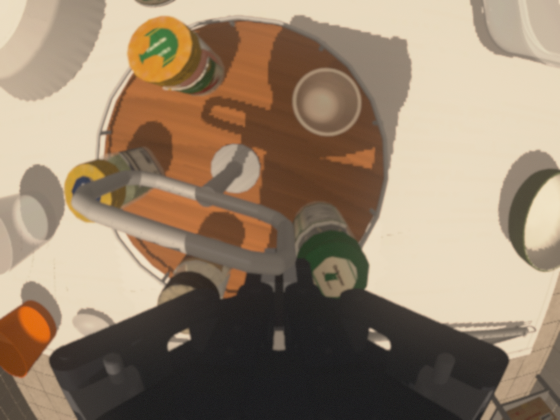

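View pics/z5.png

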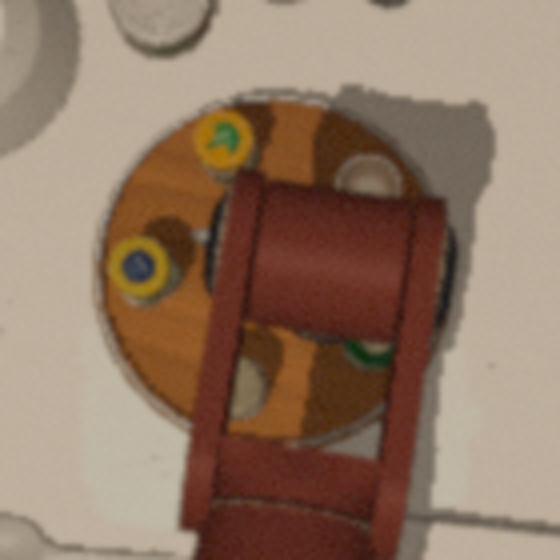

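```bash
python3 - <<'E'
from h import *
for n,u,v,z,off in (('yellow',244.4,216.2,.132,72),('squat',265.1,184.2,.122,144)):
    p=ray('top',u,v,z)[:2]-AX; print(n,np.degrees(np.arctan2(p[1],p[0]))+off,np.hypot(*p))
E
```

```text
yellow 164.37149801489022 0.08893496072139805
squat 164.36535058625932 0.09206715918573465
```

Yellow and squat both put the brown jar at 164.4°. That leaves about 15.6° more.

>>> {"api": "send_rows", "payload": {"series": [{"tx": 0.3,"ty": 0.1,"tz": 0,"wx": 0,"wy": 0,"wz": 0,"jaw": 1},{"tx": 0.25,"ty": 0.15,"tz": 0,"wx": 0,"wy": 0,"wz": 0,"jaw": 1},{"tx": 0.25,"ty": 0.15,"tz": 0,"wx": 0,"wy": 0,"wz": 0,"jaw": 1},{"tx": 0.25,"ty": 0.1,"tz": 0,"wx": 0,"wy": 0,"wz": 0,"jaw": 1},{"tx": 0.2,"ty": 0.1,"tz": 0,"wx": 0,"wy": 0,"wz": 0,"jaw": 1}]}}

```text
t: 7.0
tool_pos: [0.5414, -0.0103, 0.1847]
tool_rot: [-3.129, -0.001, -0.002]
contact_force: [-2.0, 1.5, 0.1]
opening: -0.0001
```

```bash
python3 - <<'E'
from h import *
plan(.06,.048,2)
im=snap('top','t6.png'); cv2.imwrite('pics/z6.png',cv2.resize(im[150:290,210:350,::-1],None,fx=4,fy=4,interpolation=cv2.INTER_CUBIC))
E
```

```text
pos [ 0.5414 -0.0103] th 250.8 r 0.0491
tx 0.31 ty -0.01
tx 0.28 ty 0.07
```

View pics/z6.png

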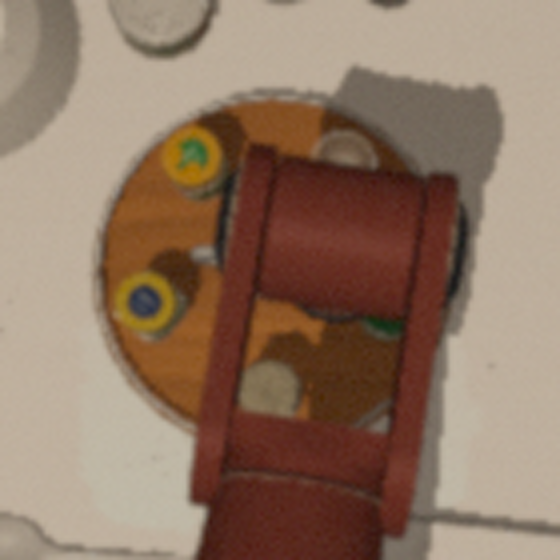

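```bash
python3 - <<'E'
from h import *
for n,x,y,z,off in (('yellow',145,301,.132,72),('squat',192,153,.122,144),('brown',270,388,.122,0)):
    p=ray('top',210+(x+.5)/4-.5,150+(y+.5)/4-.5,z)[:2]; q=p-AX; print(n,p,np.degrees(np.arctan2(q[1],q[0]))+off,np.hypot(*q))
E
```

```text
yellow [0.52981253 0.12077129] 180.08775296526215 0.08917829125055686
squat [0.63365872 0.0889314 ] 178.79985568039052 0.09274633811675709
brown [0.46973322 0.03522202] -179.49213148999513 0.08777022589693445
```

The brown lid measures (0.470, 0.035), which is 0.5° and about 2 mm off the front place. I back off from the loop, go up, then over the lid.

>>> {"api": "send_rows", "payload": {"series": [{"tx": -0.8,"ty": 0,"tz": 0,"wx": 0,"wy": 0,"wz": 0,"jaw": 1},{"tx": -1.0,"ty": 0,"tz": -0.5,"wx": 0,"wy": 0,"wz": 0,"jaw": 1},{"tx": -1.0,"ty": -1,"tz": -2,"wx": 0,"wy": 0,"wz": 0,"jaw": 1},{"tx": -2.0,"ty": -1.7,"tz": -2,"wx": 0,"wy": 0,"wz": 0,"jaw": 1},{"tx": -2.2,"ty": -1.7,"tz": 0,"wx": 0,"wy": 0,"wz": 0,"jaw": 1}]}}

```text
t: 7.68
tool_pos: [0.4693, 0.0322, 0.233]
tool_rot: [-3.131, 0.003, -0.008]
contact_force: [-1.0, -1.0, 0.4]
opening: -0.0004
```

```bash
python3 - <<'E'
from h import *
print(ctrl.get_obs()['tool_pos'])
im=snap('top','t7.png'); cv2.imwrite('pics/z7.png',cv2.resize(im[150:290,210:350,::-1],None,fx=4,fy=4,interpolation=cv2.INTER_CUBIC))
snap('wrist','w7.png')
E
```

```text
[0.46929653 0.03221926 0.23301337]
```

View pics/z7.png

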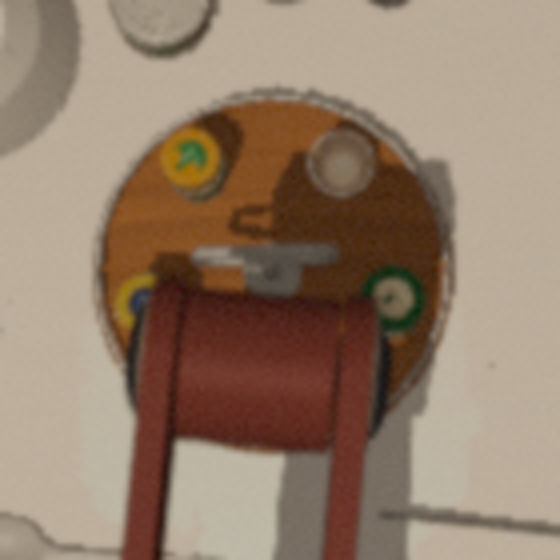

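View pics/w7.png

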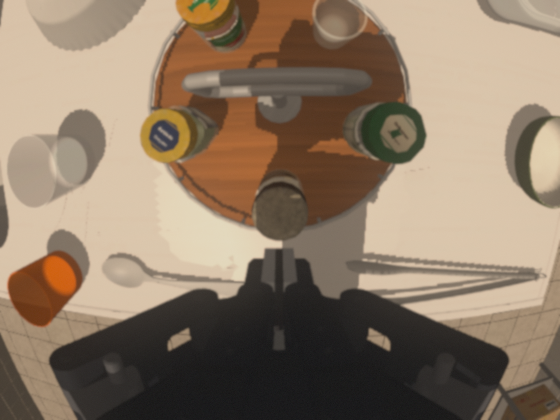

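The loop is square to x and the brown lid is at the front, at (280,210) in the wrist view. I check its position through the wrist camera before going down.

```bash
python3 - <<'E'
from h import *
c=ctrl.camera_info('wrist')
def wray(u,v,z):
    K=c['mtx']; d=np.array([u-K[0,2],v-K[1,2]])/K[0,0]; r=np.hypot(*d)
    d=np.array([*(d/r*np.sin(r)),np.cos(r)]); d=c['R'].T@d; o=-c['R'].T@c['t']; return o+d*(z-o[2])/d[2]
print(wray(280,210,.122)); print('loop',wray(186,84,.2),wray(370,82,.2)); print('green',wray(399,133,.132))
E
```

```text
[0.47025459 0.03300601 0.122     ]
loop [0.55444125 0.07800813 0.2       ] [ 0.55523722 -0.01064913  0.2       ]
green [ 0.52978149 -0.05152135  0.132     ]
```

>>> {"api": "send_rows", "payload": {"series": [{"tx": 0,"ty": -0.2,"tz": 3,"wx": 0,"wy": 0,"wz": 0,"jaw": 1},{"tx": 0,"ty": 0,"tz": 2.5,"wx": 0,"wy": 0,"wz": 0,"jaw": 1},{"tx": 0,"ty": 0,"tz": 1.3,"wx": 0,"wy": 0,"wz": 0,"jaw": 1},{"tx": 0,"ty": 0,"tz": 0,"wx": 0,"wy": 0,"wz": 0,"jaw": 1}]}}

```text
t: 8.28
tool_pos: [0.4693, 0.0343, 0.1634]
tool_rot: [-3.133, -0.0, -0.013]
contact_force: [-0.1, -0.2, 0.3]
opening: 0.0
```

>>> {"api": "send_rows", "payload": {"series": [{"tx": 0,"ty": 0,"tz": 0,"wx": 0,"wy": 0,"wz": 0,"jaw": 1},{"tx": 0,"ty": 0,"tz": 0,"wx": 0,"wy": 0,"wz": 0,"jaw": 1},{"tx": 0,"ty": 0,"tz": 0,"wx": 0,"wy": 0,"wz": 0,"jaw": 1},{"tx": 0,"ty": 0,"tz": 0,"wx": 0,"wy": 0,"wz": 0,"jaw": 1},{"tx": 0,"ty": 0,"tz": 0,"wx": 0,"wy": 0,"wz": 0,"jaw": 1}]}}

```text
t: 8.9
tool_pos: [0.4714, 0.0339, 0.1668]
tool_rot: [-3.133, 0.0, -0.022]
contact_force: [0.5, 0.7, -0.2]
opening: -0.0001
```

```bash
python3 - <<'E'
from h import *
print(ctrl.get_obs()['tool_pos'])
im=snap('scene','s8.png'); cv2.imwrite('pics/zs8.png',cv2.resize(im[120:280,200:360,::-1],None,fx=3.7,fy=3.7,interpolation=cv2.INTER_CUBIC))
E
```

```text
[0.47140812 0.03385414 0.16676312]
```

View pics/zs8.png

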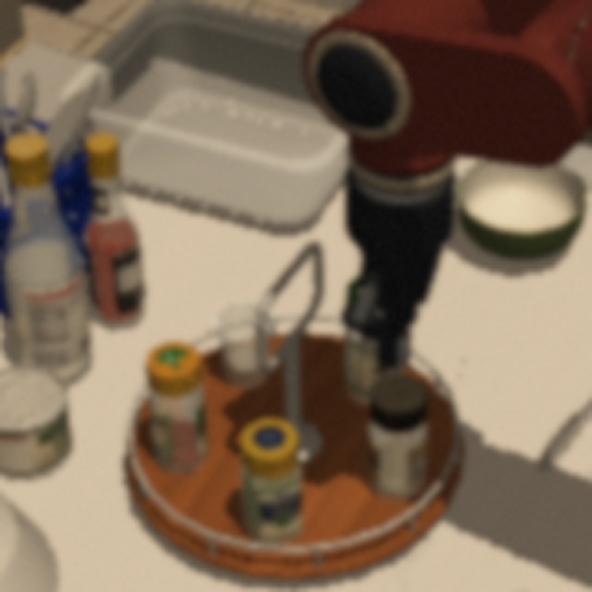

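The fingertips at (397,365) sit just above the brown lid at (400,400). I hold for a good two seconds, correcting the slow drift.

>>> {"api": "send_rows", "payload": {"series": [{"tx": 0,"ty": 0,"tz": 0.2,"wx": 0,"wy": 0,"wz": 0,"jaw": 1},{"tx": 0,"ty": 0,"tz": 0,"wx": 0,"wy": 0,"wz": 0,"jaw": 1},{"tx": 0,"ty": 0,"tz": 0,"wx": 0,"wy": 0,"wz": 0,"jaw": 1},{"tx": 0,"ty": 0,"tz": 0,"wx": 0,"wy": 0,"wz": 0,"jaw": 1},{"tx": 0,"ty": 0,"tz": 0,"wx": 0,"wy": 0,"wz": 0,"jaw": 1}]}}

```text
t: 9.57
tool_pos: [0.4712, 0.0339, 0.1643]
tool_rot: [-3.133, 0.0, -0.021]
contact_force: [-0.5, -0.2, 0.3]
opening: 0.0002
```

>>> {"api": "send_rows", "payload": {"series": [{"tx": -0.1,"ty": 0,"tz": 0.2,"wx": 0,"wy": 0,"wz": 0,"jaw": 1},{"tx": 0,"ty": 0,"tz": 0,"wx": 0,"wy": 0,"wz": 0,"jaw": 1},{"tx": 0,"ty": 0,"tz": 0,"wx": 0,"wy": 0,"wz": 0,"jaw": 1},{"tx": 0,"ty": 0,"tz": 0,"wx": 0,"wy": 0,"wz": 0,"jaw": 1},{"tx": 0,"ty": 0,"tz": 0,"wx": 0,"wy": 0,"wz": 0,"jaw": 1}]}}

```text
t: 10.2
tool_pos: [0.4702, 0.0339, 0.1622]
tool_rot: [-3.133, 0.0, -0.021]
contact_force: [-0.6, -0.1, -1.0]
opening: 0.0001
```

>>> {"api": "send_rows", "payload": {"series": [{"tx": 0,"ty": 0,"tz": 0.1,"wx": 0,"wy": 0,"wz": 0,"jaw": 1},{"tx": 0,"ty": 0,"tz": 0,"wx": 0,"wy": 0,"wz": 0,"jaw": 1},{"tx": 0,"ty": 0,"tz": 0,"wx": 0,"wy": 0,"wz": 0,"jaw": 1},{"tx": 0,"ty": 0,"tz": 0,"wx": 0,"wy": 0,"wz": 0,"jaw": 1},{"tx": 0,"ty": 0,"tz": 0,"wx": 0,"wy": 0,"wz": 0,"jaw": 1}]}}

```text
t: 10.82
tool_pos: [0.4702, 0.0339, 0.1611]
tool_rot: [-3.133, 0.0, -0.021]
contact_force: [-0.1, 0.4, 0.2]
opening: -0.0001
```

>>> {"api": "send_rows", "payload": {"series": [{"tx": 0,"ty": 0,"tz": -4,"wx": 0,"wy": 0,"wz": 0,"jaw": 1},{"tx": 0,"ty": 0,"tz": -4,"wx": 0,"wy": 0,"wz": 0,"jaw": 1},{"tx": 0.6,"ty": 5,"tz": 0,"wx": 0,"wy": 0,"wz": 0,"jaw": 1},{"tx": 0.6,"ty": 5,"tz": 0,"wx": 0,"wy": 0,"wz": 0,"jaw": 1},{"tx": 0.6,"ty": 5,"tz": 0,"wx": 0,"wy": 0,"wz": 0,"jaw": 1}]}}

```text
t: 11.45
tool_pos: [0.4879, -0.1177, 0.2432]
tool_rot: [-3.134, -0.012, -0.024]
contact_force: [0.6, 0.0, 0.7]
opening: 0.0001
```

>>> {"api": "send_rows", "payload": {"series": [{"tx": 0.7,"ty": 5,"tz": 0,"wx": 0,"wy": 0,"wz": 0,"jaw": 1},{"tx": 0.7,"ty": 5,"tz": 0,"wx": 0,"wy": 0,"wz": 0,"jaw": 1},{"tx": 0.7,"ty": 4,"tz": 0,"wx": 0,"wy": 0,"wz": 0,"jaw": 1},{"tx": 0,"ty": 0,"tz": 0,"wx": 0,"wy": 0,"wz": 0,"jaw": 1}]}}

```text
t: 11.95
tool_pos: [0.5101, -0.2654, 0.2427]
tool_rot: [-3.134, -0.005, -0.026]
contact_force: [0.5, 0.7, -0.3]
opening: 0.0
```

```bash
python3 - <<'E'
from h import *
print(ctrl.get_obs()['tool_pos'])
snap('wrist','w9.png')
E
```

```text
[ 0.51005463 -0.2653817   0.24272344]
```

View pics/w9.png

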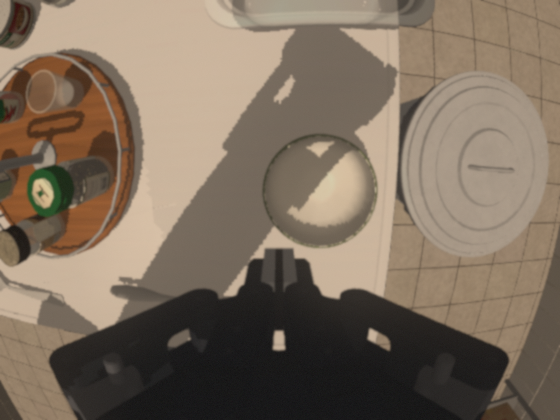

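The wrist view shows the bowl rim centred at about (320,190). I measure it from here.

```bash
python3 - <<'E'
from h import *
c=ctrl.camera_info('wrist')
def wray(u,v,z):
    K=c['mtx']; d=np.array([u-K[0,2],v-K[1,2]])/K[0,0]; r=np.hypot(*d)
    d=np.array([*(d/r*np.sin(r)),np.cos(r)]); d=c['R'].T@d; o=-c['R'].T@c['t']; return o+d*(z-o[2])/d[2]
print(wray(320,190,.059),wray(263,190,.059),wray(378,190,.059)); print(ctrl.get_obs()['tool_pos'])
E
```

```text
[ 0.51489122 -0.30308544  0.059     ] [ 0.51452333 -0.24785217  0.059     ] [ 0.51571457 -0.36176107  0.059     ]
[ 0.50997491 -0.26410432  0.24267524]
```

>>> {"api": "send_rows", "payload": {"series": [{"tx": 0.6,"ty": 3.9,"tz": 2,"wx": 0,"wy": 0,"wz": 0,"jaw": 1},{"tx": 0,"ty": 0,"tz": 4,"wx": 0,"wy": 0,"wz": 0,"jaw": 1},{"tx": 0,"ty": 0,"tz": 4,"wx": 0,"wy": 0,"wz": 0,"jaw": 1},{"tx": 0,"ty": 0,"tz": 3,"wx": 0,"wy": 0,"wz": 0,"jaw": 1},{"tx": 0,"ty": 0,"tz": 0,"wx": 0,"wy": 0,"wz": 0,"jaw": 1}]}}

```text
t: 12.62
tool_pos: [0.52, -0.2972, 0.1111]
tool_rot: [-3.133, -0.017, -0.03]
contact_force: [0.2, -0.3, 0.5]
opening: 0.0
```

>>> {"api": "send_rows", "payload": {"series": [{"tx": 0,"ty": 0,"tz": 0,"wx": 0,"wy": 0,"wz": 0,"jaw": 1},{"tx": 0,"ty": 0,"tz": 0,"wx": 0,"wy": 0,"wz": 0,"jaw": 1},{"tx": 0,"ty": 0,"tz": 0,"wx": 0,"wy": 0,"wz": 0,"jaw": 1},{"tx": 0,"ty": 0,"tz": 0,"wx": 0,"wy": 0,"wz": 0,"jaw": 1},{"tx": 0,"ty": 0,"tz": 0,"wx": 0,"wy": 0,"wz": 0,"jaw": 1}]}}

```text
t: 13.25
tool_pos: [0.523, -0.2978, 0.1178]
tool_rot: [-3.139, -0.019, -0.042]
contact_force: [-0.1, -0.4, 0.5]
opening: 0.0
```

```bash
python3 - <<'E'
from h import *
print(ctrl.get_obs()['tool_pos'])
im=snap('scene','s10.png'); cv2.imwrite('pics/zs10.png',cv2.resize(im[100:260,240:400,::-1],None,fx=3.7,fy=3.7,interpolation=cv2.INTER_CUBIC))
E
```

```text
[ 0.52299789 -0.29784329  0.11779857]
```

View pics/zs10.png

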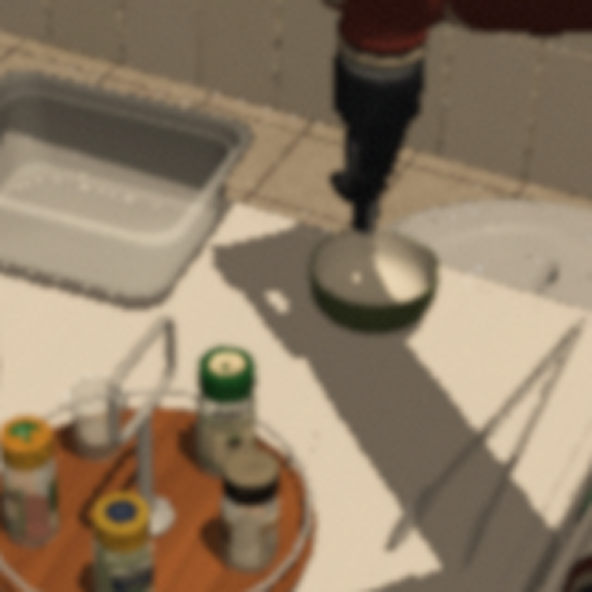

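The fingertips at (362,225) hang above the bowl mouth and clear of it. I centre slightly and hold.

>>> {"api": "send_rows", "payload": {"series": [{"tx": -0.6,"ty": 0.5,"tz": 0.6,"wx": 0,"wy": 0,"wz": 0,"jaw": 1},{"tx": 0,"ty": 0,"tz": 0.2,"wx": 0,"wy": 0,"wz": 0,"jaw": 1},{"tx": 0,"ty": 0,"tz": 0,"wx": 0,"wy": 0,"wz": 0,"jaw": 1},{"tx": 0,"ty": 0,"tz": 0,"wx": 0,"wy": 0,"wz": 0,"jaw": 1},{"tx": 0,"ty": 0,"tz": 0,"wx": 0,"wy": 0,"wz": 0,"jaw": 1}]}}

```text
t: 13.92
tool_pos: [0.5163, -0.3033, 0.1083]
tool_rot: [-3.138, -0.019, -0.04]
contact_force: [0.3, -0.3, -0.4]
opening: -0.0001
```

>>> {"api": "send_rows", "payload": {"series": [{"tx": 0,"ty": 0,"tz": 0.2,"wx": 0,"wy": 0,"wz": 0,"jaw": 1},{"tx": 0,"ty": 0,"tz": 0,"wx": 0,"wy": 0,"wz": 0,"jaw": 1},{"tx": 0,"ty": 0,"tz": 0,"wx": 0,"wy": 0,"wz": 0,"jaw": 1},{"tx": 0,"ty": 0,"tz": 0,"wx": 0,"wy": 0,"wz": 0,"jaw": 1},{"tx": 0,"ty": 0,"tz": 0,"wx": 0,"wy": 0,"wz": 0,"jaw": 1}]}}

```text
t: 14.55
tool_pos: [0.5167, -0.3032, 0.1064]
tool_rot: [-3.138, -0.019, -0.041]
contact_force: [0.4, 0.1, 0.7]
opening: 0.0001
```

>>> {"api": "send_rows", "payload": {"series": [{"tx": 0,"ty": 0,"tz": 0.2,"wx": 0,"wy": 0,"wz": 0,"jaw": 1},{"tx": 0,"ty": 0,"tz": 0,"wx": 0,"wy": 0,"wz": 0,"jaw": 1},{"tx": 0,"ty": 0,"tz": 0,"wx": 0,"wy": 0,"wz": 0,"jaw": 1},{"tx": 0,"ty": 0,"tz": 0,"wx": 0,"wy": 0,"wz": 0,"jaw": 1},{"tx": 0,"ty": 0,"tz": 0,"wx": 0,"wy": 0,"wz": 0,"jaw": 1}]}}

```text
t: 15.18
tool_pos: [0.5167, -0.3032, 0.1043]
tool_rot: [-3.138, -0.019, -0.041]
contact_force: [-0.2, -0.2, -0.7]
opening: 0.0001
```

>>> {"api": "send_rows", "payload": {"series": [{"tx": 0,"ty": 0,"tz": 0,"wx": 0,"wy": 0,"wz": 0,"jaw": 1},{"tx": 0,"ty": 0,"tz": 0,"wx": 0,"wy": 0,"wz": 0,"jaw": 1},{"tx": 0,"ty": 0,"tz": 0,"wx": 0,"wy": 0,"wz": 0,"jaw": 1},{"tx": 0,"ty": 0,"tz": -2,"wx": 0,"wy": 0,"wz": 0,"jaw": 1},{"tx": 0,"ty": 0,"tz": -4,"wx": 0,"wy": 0,"wz": 0,"jaw": 1}]}}

```text
t: 15.8
tool_pos: [0.5132, -0.302, 0.1628]
tool_rot: [-3.134, -0.019, -0.032]
contact_force: [0.3, -0.1, -0.2]
opening: -0.0001
```

>>> {"api": "send_rows", "payload": {"series": [{"tx": 0,"ty": 0,"tz": -4,"wx": 0,"wy": 0,"wz": 0,"jaw": 1},{"tx": -2,"ty": 3,"tz": -2,"wx": 0,"wy": 0,"wz": 0,"jaw": 1},{"tx": -3,"ty": 4,"tz": 0,"wx": 0,"wy": 0,"wz": 0,"jaw": 1},{"tx": -3,"ty": 4,"tz": 0,"wx": 0,"wy": 0,"wz": 0,"jaw": 1},{"tx": 0,"ty": 0,"tz": 0,"wx": 0,"wy": 0,"wz": 0,"jaw": 1}]}}

```text
t: 16.42
tool_pos: [0.4346, -0.4187, 0.2377]
tool_rot: [3.134, 0.023, 0.053]
contact_force: [0.3, 0.1, -0.1]
opening: 0.0002
```

```bash
python3 - <<'E'
from h import *
im=snap('top','t11.png'); cv2.imwrite('pics/z11.png',cv2.resize(im[100:310,150:440,::-1],None,fx=2.7,fy=2.7,interpolation=cv2.INTER_CUBIC))
b=np.load('b.npy')
print(ctrl.get_obs()['tool_pos'],ctrl.get_obs()['dq'].round(3))
E
```

```text
[ 0.43557913 -0.41759116  0.23786287] [ 0.038  0.002  0.012  0.007 -0.003  0.006]
```

View pics/z11.png

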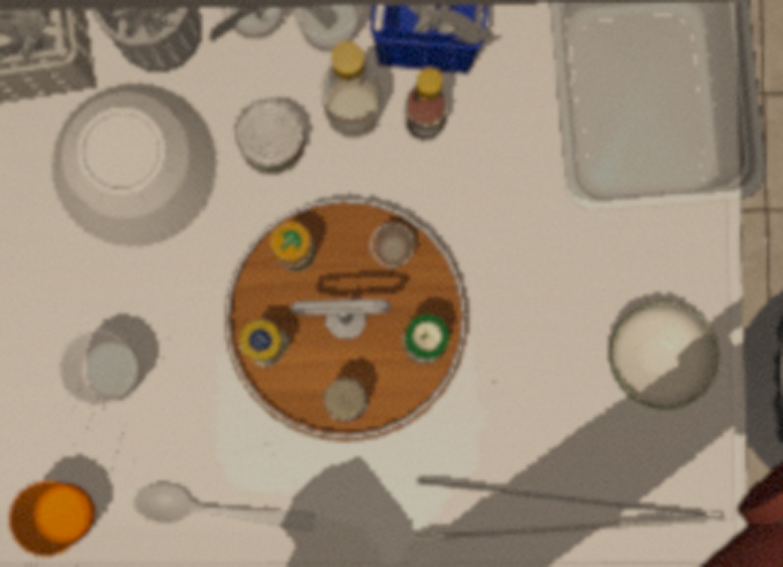

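The top view shows everything standing: brown lid at the front (345,399), loop square to x, and the bowl at (664,350), the same place as at the start. I settle, check once in numbers, and hand in.

>>> {"api": "send_rows", "payload": {"series": [{"tx": 0,"ty": 0,"tz": 0,"wx": 0,"wy": 0,"wz": 0,"jaw": 1},{"tx": 0,"ty": 0,"tz": 0,"wx": 0,"wy": 0,"wz": 0,"jaw": 1}]}}

```text
t: 16.73
tool_pos: [0.4368, -0.4162, 0.239]
tool_rot: [3.134, 0.029, 0.056]
contact_force: [0.4, 0.7, 0.3]
opening: 0.0001
```

```bash
python3 - <<'E'
from h import *
print('brown',ray('top',150+345.5/2.7-.5,100+398/2.7-.5,.122),'bowl',ray('top',150+664/2.7-.5,100+350/2.7-.5,.059))
print(ctrl.get_obs()['t'],ctrl.get_obs()['contact_force'].round(2)); print(ctrl.finish_job())
E
```

```text
brown [0.46894936 0.03429168 0.122     ] bowl [ 0.51962466 -0.30344099  0.059     ]
16.725 [0.42 0.75 0.25]
the job is handed in; nothing more can be done
None
```

I turned the carousel about 144° with the shut fingers against one side of the loop handle, until the brown-lidded jar stood at the front. I then pointed down at its lid for about 2.6 s and at the green bowl for about 2.9 s, backed off and handed the job in at 16.7 s. The hand-in reports no verdict.

- **Carousel:** the highest force in the readings while pushing was about 9 N, against the 25 N limit. I only saw the force at the end of each move call.
- **Brown lid:** the last check put it at (0.469, 0.034), about 2 mm from the front place.
- **Pointing heights:** the grasp point held about 39–45 mm above the brown lid and about 45–59 mm above the bowl rim. It was centred to within a few millimetres over the lid, and over the bowl to within a few millimetres after an early offset of about 9 mm.
- **Bowl:** it came out at (0.520, -0.303), unmoved from the start within measuring error. The camera views disagreed by up to 6 mm in its x position, which is well inside the 35 mm tolerance.
- **Other things:** in the last top view the jars, glass, tumbler and bottles all stood upright and the tongs and spoon looked unmoved.
- **Disagreement:** at the start the two views placed the yellow and squat jars about 10 mm apart. This did not affect the brown jar, where the views agreed to within about 1 mm.

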